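Dock the cryotube rack in the code reader and start the scan

TASK

Push the white rack of blue-capped cryotubes along the bench into the reader's corner, over the black window, until it sits flush against both the far fence and the left fence; then press the green button all the way down and let go, leaving the rack seated. Only push with the fingers: do not pinch, lift or tip the rack, do not press the button before the rack is in, and leave the yellow rack, the bowl and the jar where they stand.

Things in the scene. Friction and masses are not known exactly. Their poses are not given: they have to be found in the camera images.
- rack: Loose white plastic tube rack, 86 (own x) by 128 (own y) by 36 mm high, about 0.35 kg, with 5 by 7 blue caps fixed in it up to 49 mm above the bench. Origin: centre of its underside. Slides under a few newtons. Starts nearer the robot and right of the reader, turned up to 0.35 rad, its x axis pointing roughly away from the robot.
- reader: Fixed code reader: black window level with the bench (no step), aluminium fences on its far (+x) and left (+y) sides, near and right sides open (yellow lines). Turned up to 0.15 rad. Origin: on the bench, exactly where the rack's origin is when the rack is flush in the corner, axes then parallel. Grey console 20 mm high left of the left fence (x -55 to +25, y 75 to 137 mm).
- far_fence (a point): Middle of the far fence's inner face at bench level, 43 mm along the reader's +x; the fence is 30 mm high, 10 mm thick, and runs from y = -54 to +74 mm in the reader's frame.
- left_fence (a point): Middle of the left fence's inner face at bench level, 64 mm along the reader's +y; the fence is 30 mm high, 10 mm thick, and runs from x = -43 to +43 mm in the reader's frame.
- scan_top (a point): Centre of the top of the round green push button (26 mm across, black housing) on the reader's console, pressed straight down.
- scan (a joint): Travel of the green button: 0 up, 0.006 m fully down; a spring pushes it back, fully down takes about 4 N.
- spare: Bystander: small loose yellow rack, 60 by 46 by 34 mm, six white caps up to 47 mm, on the left. Origin: centre of its underside.
- bowl: Bystander: loose round yellow bowl of white tubes, 104 mm across the rim, 50 mm high, on the far right side. Origin: centre of its underside.
- jar: Bystander: loose amber jar with white lid, 48 mm across, 75 mm high, on the right. Origin: centre of its underside.
Things that resemble listed ones, but are neither listed nor needed, are in the scene too. What is meant by the reader is not red or turquoise, and is the smaller of those in its own colour.

How it is judged:
By the outcome, as a careful person would: the job done as asked, in the order asked, and still so for the second after the job is handed in, with the robot touching nothing.
It also fails if it takes over 72 s, if anything falls off the work surface, if the arm or the gripper's body presses on something with over 40 N, if the wrist force passes 120 N, or if a joint passes its speed limit or range.

ROBOT

A 7-joint arm with a two-finger parallel gripper is mounted at the origin on the work surface. World frame = base frame: x ahead of the robot, y to its left, z up, the work surface at z = 0. Lengths are in m, angles in rad, forces in N, time in s.
With the tool pointing down it reaches from about 0.4 to 0.9 m from the base axis. Payload 5.6 kg.
Tool frame: the origin (TCP) lies at the very end of the fingers, on their centre line; the grasp point (between the pads) lies 19 mm behind it; x points along the fingers, y is the direction in which the jaws open and shut, and the axes are right-handed (so a half turn about x gives the same grasp; the last joint's range is limited). The gripper opens to 92 mm and grips with 3 to 60 N. Pads are 20 mm wide; open, the fingers measure 128 mm over their backs; the gripper's body (75 mm by 189 mm) begins 69 mm behind the grasp point.
Start: joints at [-1.179, 0.468, -0.012, 1.603, 0.006, 1.071, -0.056], TCP at [0.274, 0.59, 0.215] pointing down, gripper open.
Joint ranges: [-2.53, 2.53], [-0.31, 2.02], [-1.57, 1.55], [0.28, 2.44], [-1.29, 4.43], [0.15, 1.84], [-2.92, 2.92]. Speed limits (rad/s): [2.57, 2.57, 3.14, 3.14, 3.14, 3.14, 3.14].

INTERFACE

Orientations are given as a rotation vector (axis times angle).
In Python, from cell import get_state, vision, job gives the robot as it stands.
- The arm moves only by the shell command python3 -m pendant 'ROWS'. ROWS is JSON, a list that holds one entry, the list of rows, each a list of 7 numbers: the turn, a rotation vector about the world's x, y, z in units of 5 degrees (1.0 is 5 degrees), then the shift along the world's x, y, z in units of 50 mm (1.0 is 50 mm), then the opening, from 0 (shut) to 1 (fully open). In form: [[[ax, ay, az, x, y, z, jaw], ...]]. A call has exactly 5 rows; each row shifts and turns the commanded pose from where the row before left it; what a row does not reach is not made up. A row lasts 1/8 s, in which the tool goes at most 62.5 mm and 10.7 degrees, less where a joint would pass 70% of its speed; a pose out of reach is approached as far as the arm can. A call is refused whole if a number of a shift passes 1 or a number of a turn 1, either way. A call with a gripper value outside its range is refused whole. The fingers move at their own pace and stop on an object; the grip force is fixed at half the most. Time passes only in rows, so rows that do not move let the fingers close, or fill a call up. It gives the time, the measured TCP pose, the force and the opening at its end, in the units of the state.
- get_state(): the state, without advancing time (a new reading comes with each control period).
- vision.read_camera(name): name is "side" or "top"; returns a dict with "frame" (400x640x3 uint8, red, green, blue), "fov_y" (degrees; the focal length in pixels is half the picture's height over the tangent of half this angle, whatever the lens; pixels are square), "cx", "cy" (the principal point, pixels), "eye" and "orientation" of the camera in the world. Camera axes: x right, y up, looking along -z (the intrinsics and any distortion apply to the point x, -y, -z); pixel columns grow to the right and rows downward; lengths in m; the calibration is good to about 2 mm. A picture is of the moment at which its call begins. There is no depth.
- job.finish_job(): hands the job in, once; it reports no verdict.
The state is a dict: "clock": time; "joint_positions": joint angles; "qvel": joint speeds; "effort": joint torques, N m; "eef_pos": TCP position; "orientation": TCP orientation; "wrist_force": force on the tool from outside, world axes, zero at the start; "wrist_torque": the same for the moment, N m; "gripper_width": opening from 0.0 (shut) to 1.0 (fully open).
Only numpy, scipy, OpenCV 4.12 (cv2) and the standard library are available. Lean on these libraries where they do the work, as an engineer would, in place of code of your own. Each camera call takes 0.05 s, during which the arm holds its last target. There are 200 camera calls.

## Working session

There is one attempt and no reset: what is moved stays moved. The work goes in short steps, Python scripts to look and compute and a shell command to move; the robot and the scene stay as the last step left them, time stands still between calls to the robot, and variables do not carry over. Pictures are saved under pics/ and viewed, about 8 in all and at most 12, crops included, and the job is handed in when it is done.

```bash
ls; mkdir -p pics
python3 - <<'E'
from cell import get_state, vision
import cv2
s=get_state()
for k in s: print(k,s[k])
for n in("top","side"):
    c=vision.read_camera(n); cv2.imwrite(f"pics/{n}0.png",c["frame"][:,:,::-1])
    print({k:v for k,v in c.items() if k!="frame"})
E
```

```text
pics
clock 0.0
joint_positions [-1.1790183   0.46836845 -0.01157283  1.60360343  0.00606989  1.07137176
 -0.05630164]
qvel [-1.28172161e-03  9.47251610e-04 -2.96416968e-04 -8.80567347e-04
  6.61913372e-05  1.09241959e-03  5.54967983e-04]
effort [ 3.24644698e-04 -5.20574141e+01 -1.25599161e-02 -2.43759495e+01
 -5.67788794e-02  1.67397241e-02  1.48054096e-04]
eef_pos [0.27364671 0.58896939 0.21365437]
orientation [ 0.33968888  1.54393742 -0.34239278]
wrist_force [ 0.23459044 -0.08704352  0.22065959]
wrist_torque [-0.04868723  0.01501318 -0.00766276]
gripper_width 1.000051401203198
{'fov_y': 43.22568267669705, 'cx': 316.1606946142076, 'cy': 200.55242001032119, 'eye': array([ 0.38461582, -0.03769677,  1.52441696]), 'orientation': array([ 0.07201849, -0.06189794, -1.58898131])}
{'fov_y': 54.84805462832141, 'cx': 317.35124155987216, 'cy': 198.71314135766582, 'eye': array([ 0.17799872, -0.635885  ,  0.74755983]), 'orientation': array([ 0.76196383, -0.1981163 , -0.45361186])}
```

View pics/top0.png

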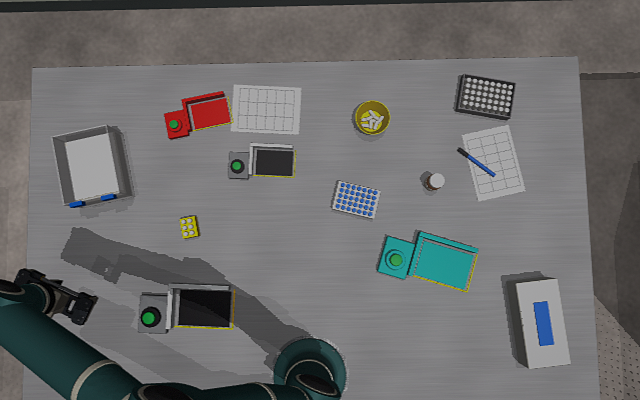

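View pics/side0.png

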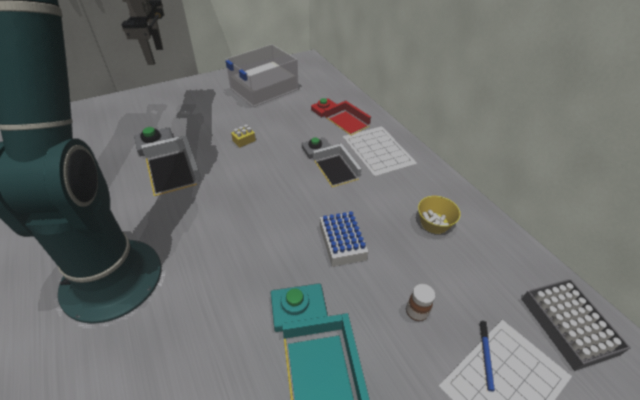

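The reader is the smaller grey one, with its window near (273,161) in the top view. The white rack is near (356,199), the jar at (433,181), the bowl at (372,118) and the yellow rack at (189,227). Next I'll fit poses.

```bash
cat > h.py <<'E'
import numpy as np, cv2
from scipy.spatial.transform import Rotation as R
from scipy.optimize import least_squares
from cell import get_state, vision
def cam(n): 
    c=vision.read_camera(n); c["f"]=200/np.tan(np.radians(c["fov_y"])/2); c["R"]=R.from_rotvec(c["orientation"]).as_matrix(); return c
def proj(c,P):
    q=(np.atleast_2d(P)-c["eye"])@c["R"]
    return np.c_[c["cx"]+c["f"]*q[:,0]/-q[:,2], c["cy"]-c["f"]*q[:,1]/-q[:,2]]
def unproj(c,uv,z):
    uv=np.atleast_2d(uv); d=np.c_[(uv[:,0]-c["cx"])/c["f"],-(uv[:,1]-c["cy"])/c["f"],-np.ones(len(uv))]@c["R"].T
    return c["eye"]+d*((z-c["eye"][2])/d[:,2])[:,None]
def pose(p,L):
    L=np.atleast_2d(L).astype(float); a=p[2]; o=L.copy()
    o[:,0]=p[0]+np.cos(a)*L[:,0]-np.sin(a)*L[:,1]; o[:,1]=p[1]+np.sin(a)*L[:,0]+np.cos(a)*L[:,1]; return o
def blobs(c,kind,roi,amin=3):
    h=cv2.cvtColor(c["frame"],cv2.COLOR_RGB2HSV); H,S,V=[h[...,i].astype(int) for i in range(3)]
    m={"blue":(abs(H-110)<15)&(S>110),"black":(V<50),"green":(abs(H-62)<18)&(S>120),"yellow":(abs(H-25)<10)&(S>110)}[kind]
    M=np.zeros(m.shape,np.uint8); x0,y0,x1,y1=roi; M[y0:y1,x0:x1]=m[y0:y1,x0:x1]
    return M
def overlay(c,polys,roi,k,name):
    x0,y0,x1,y1=roi; im=cv2.resize(c["frame"][y0:y1,x0:x1,::-1],None,fx=k,fy=k,interpolation=cv2.INTER_CUBIC)
    for P,col in polys:
        q=((proj(c,P)-[x0,y0]+.5)*k).astype(np.int32); cv2.polylines(im,[q],True,col,1)
    cv2.imwrite(name,im)
def rect(x0,x1,y0,y1,z): return [[x0,y0,z],[x1,y0,z],[x1,y1,z],[x0,y1,z]]
E
python3 - <<'E'
from h import *
for n,rr,br,gr in(("top",(325,172,390,225),(240,140,300,182),(225,150,252,182)),("side",(310,205,375,265),(312,145,362,190),(305,130,328,152))):
    c=cam(n)
    m=blobs(c,"blue",rr); k,l,s,ce=cv2.connectedComponentsWithStats(m); print(n,"blue",k-1,m.sum())
    ys,xs=np.nonzero(m); print("centroid@45mm",unproj(c,[xs.mean(),ys.mean()],.045))
    r=cv2.minAreaRect(np.c_[xs,ys].astype(np.float32)); print("box",np.round(unproj(c,cv2.boxPoints(r),.047),4).tolist())
    m=blobs(c,"black",br); k,l,s,ce=cv2.connectedComponentsWithStats(m); i=1+np.argmax(s[1:,4]); m=(l==i).astype(np.uint8)
    cn=max(cv2.findContours(m,0,2)[0],key=cv2.contourArea); b=cv2.boxPoints(cv2.minAreaRect(cn)); print("window",b.round(1).tolist(),np.round(unproj(c,b,0),4).tolist())
    m=blobs(c,"green",gr); ys,xs=np.nonzero(m); print("green",len(xs),xs.mean(),ys.mean(),unproj(c,[xs.mean(),ys.mean()],.035))
E
```

```text
top blue 35 438
centroid@45mm [[ 0.51307172 -0.14724808  0.045     ]]
box [[0.4904, -0.085, 0.047], [0.5644, -0.1051, 0.047], [0.536, -0.2089, 0.047], [0.4623, -0.1884, 0.047]]
window [[255.39999389648438, 173.5], [256.5, 149.60000610351562], [292.20001220703125, 151.3000030517578], [291.0, 175.1999969482422]] [[0.601, 0.1544, 0.0], [0.6747, 0.1503, 0.0], [0.6672, 0.0413, 0.0], [0.5936, 0.0459, 0.0]]
green 58 236.10344827586206 165.41379310344828 [[0.62148202 0.20740217 0.035     ]]
side blue 5 606
centroid@45mm [[ 0.51155906 -0.14863883  0.045     ]]
box [[0.4903, -0.0853, 0.047], [0.5726, -0.0929, 0.047], [0.5325, -0.2097, 0.047], [0.4582, -0.2002, 0.047]]
window [[318.29998779296875, 162.5], [335.20001220703125, 150.60000610351562], [353.5, 176.6999969482422], [336.6000061035156, 188.5]] [[0.6022, 0.1501, 0.0], [0.6759, 0.1768, 0.0], [0.6633, 0.0475, 0.0], [0.5951, 0.0267, 0.0]]
green 14 314.5 140.0 [[0.62163087 0.21302914 0.035     ]]
```

Run:
```python
from h import *
rk=(0.5123,-0.148,-0.268)
# reader from window black extents is partial: start guess
rd=(0.634,0.096,-0.064)
ims=[]
for n,roi,k in(("top",(225,135,395,225),4),("side",(295,120,385,275),4)):
    c=cam(n)
    P=[(pose(rk,rect(-.043,.043,-.064,.064,0.0)),(0,0,255)),(pose(rk,rect(-.043,.043,-.064,.064,.036)),(0,255,255)),
       (pose(rd,rect(-.043,.043,-.064,.064,0)),(255,0,255)),
       (pose(rd,rect(.043,.053,-.054,.074,.03)),(0,255,0)),(pose(rd,rect(-.043,.043,.064,.074,.03)),(0,255,0)),
       (pose(rd,rect(-.055,.025,.075,.137,.02)),(255,255,0))]
    overlay(c,P,roi,k,f"pics/{n}1.png"); ims.append(cv2.imread(f"pics/{n}1.png"))
cv2.imwrite("pics/top1.png",ims[0]); b=ims[1][:300]; print(b.shape)
```

```text
(300, 360, 3)
```

View pics/top1.png

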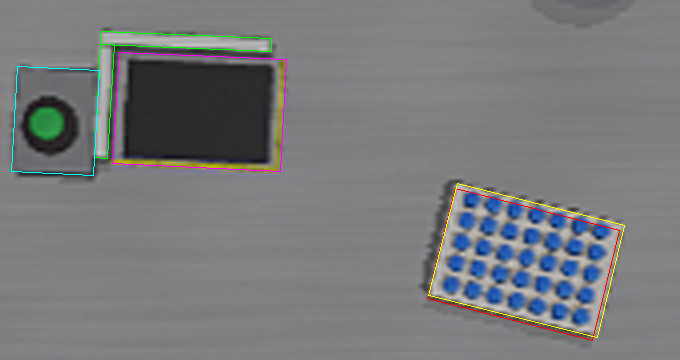

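View pics/side1.png

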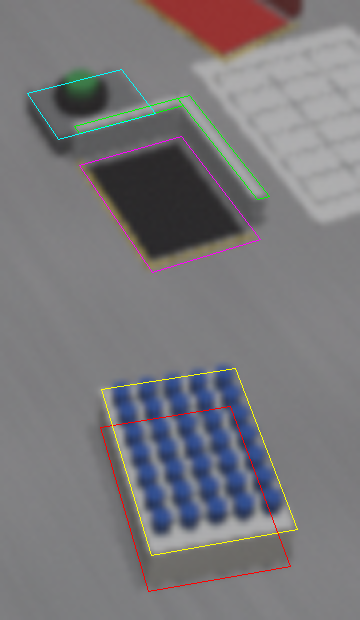

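Both overlays match the image within a pixel (~3 mm). Next: the tool axes, and the pusher poses in units I can type.

```bash
cat > st.py <<'E'
from h import *
s=get_state(); M=R.from_rotvec(s["orientation"]).as_matrix()
print("t %.2f"%s["clock"],"tcp",np.round(s["eef_pos"],4),"toolx",M[:,0].round(3),"jaw yaw %.3f"%np.arctan2(M[1,1],M[0,1]),"F",np.round(s["wrist_force"],1),"w %.2f"%s["gripper_width"],"q",np.round(s["joint_positions"],2))
E
python3 st.py
python3 - <<'E'
from h import *
rk=(0.5123,-0.148,-0.268); rd=(0.634,0.096,-0.064)
print("rack right face pusher (25mm off)",pose(rk,[0,-.064-.035,0]))
c=cam("top"); print("jar lid@75",unproj(c,[435,180],.075),"spare",unproj(c,[189,227],.04),"bowl",unproj(c,[372,117],.05))
E
```

```text
t 0.30 tcp [0.2738 0.5893 0.2143] toolx [-0.    -0.001 -1.   ] jaw yaw 1.136 F [ 0.  -0.1  0.1] w 1.00 q [-1.18  0.47 -0.01  1.6   0.01  1.07 -0.06]
rack right face pusher (25mm off) [[ 0.48608447 -0.24346594  0.        ]]
jar lid@75 [[ 0.56107681 -0.37367856  0.075     ]] spare [[0.44043316 0.34636414 0.04      ]] bowl [[ 0.75621609 -0.1999879   0.05      ]]
```

```bash
python3 -m pendant '[[[0,0,-0.8,0.6,-0.84,0,0.4],[0,0,-0.8,0.6,-0.84,0,0.4],[0,0,-0.8,0.6,-0.84,0,0.4],[0,0,-0.8,0.6,-0.84,0,0.4],[0,0,-0.8,0.6,-0.84,0,0.4]]]' && python3 -m pendant '[[[0,0,-0.8,0.6,-0.84,0,0.4],[0,0,-0.8,0.6,-0.84,0,0.4],[0,0,-0.8,0.6,-0.84,0,0.4],[0,0,-0.8,0.6,-0.84,0,0.4],[0,0,-0.8,0.6,-0.84,0,0.4]]]' && python3 -m pendant '[[[0,0,-0.8,-0.18,-0.84,0,0.4],[0,0,-0.8,-0.18,-0.84,0,0.4],[0,0,-0.8,-0.18,-0.84,0,0.4],[0,0,-0.8,-0.18,-0.84,0,0.4],[0,0,-0.8,-0.18,-0.84,0,0.4]]]' && python3 -m pendant '[[[0,0,-0.8,-0.18,-0.84,0,0.4],[0,0,-0.8,-0.18,-0.84,0,0.4],[0,0,-0.8,-0.18,-0.84,0,0.4],[0,0,-0.8,-0.18,-0.84,0,0.4],[0,0,-0.8,-0.18,-0.84,0,0.4]]]'; python3 st.py
```

```text
clock: 0.98
eef_pos: [0.4247, 0.3781, 0.2148]
orientation: [0.615, 1.482, -0.614]
wrist_force: [0.3, 1.0, 0.1]
gripper_width: 0.478
clock: 1.6
eef_pos: [0.5747, 0.1682, 0.2148]
orientation: [0.883, 1.384, -0.882]
wrist_force: [1.1, 0.5, 0.2]
gripper_width: 0.399
clock: 2.22
eef_pos: [0.5285, -0.0418, 0.2148]
orientation: [1.146, 1.249, -1.145]
wrist_force: [0.8, 0.0, 0.2]
gripper_width: 0.401
clock: 2.85
eef_pos: [0.4836, -0.2517, 0.2148]
orientation: [1.4, 1.073, -1.399]
wrist_force: [-0.5, -1.0, 0.4]
gripper_width: 0.398
t 2.85 tcp [ 0.4836 -0.2517  0.2148] toolx [ 0.001  0.    -1.   ] jaw yaw -0.262 F [-0.5 -1.   0.4] w 0.40 q [-0.08  0.32  0.61  1.89 -0.21  1.    0.36]
```

```bash
python3 -m pendant '[[[0,0,0,0,0,-0.81,0.4],[0,0,0,0,0,-0.81,0.4],[0,0,0,0,0,-0.81,0.4],[0,0,0,0,0,-0.81,0.4],[0,0,0,0,0,-0.81,0.4]]]' && python3 -m pendant '[[[0,0,0,0.06,0.2,0,0.4],[0,0,0,0.06,0.2,0,0.4],[0,0,0,0.02,0.1,0,0.4],[0,0,0,0.02,0.08,0,0.4],[0,0,0,0.02,0.08,0,0.4]]]' && python3 -m pendant '[[[0,0,0.1,0.05,0.15,0,0.4],[0,0,0.15,0.05,0.25,0,0.4],[0,0,0.15,0.05,0.3,0,0.4],[0,0,0.15,0.05,0.3,0,0.4],[0,0,0.15,0.05,0.3,0,0.4]]]'; python3 st.py; python3 -c "
from h import *
c=cam('top');m=blobs(c,'blue',(250,100,400,260));ys,xs=np.nonzero(m)
r=cv2.minAreaRect(np.c_[xs,ys].astype(np.float32)); print(unproj(c,[xs.mean(),ys.mean()],.047)); print(np.round(unproj(c,cv2.boxPoints(r),.047),4).tolist())"
```

```text
clock: 3.48
eef_pos: [0.4842, -0.2504, 0.0109]
orientation: [1.398, 1.074, -1.398]
wrist_force: [1.1, 0.5, 0.4]
gripper_width: 0.4
clock: 4.1
eef_pos: [0.4934, -0.2187, 0.0132]
orientation: [1.398, 1.071, -1.398]
wrist_force: [-2.0, -4.9, 4.2]
gripper_width: 0.398
clock: 4.72
eef_pos: [0.5063, -0.1548, 0.0131]
orientation: [1.355, 1.103, -1.355]
wrist_force: [-0.8, -5.5, 3.7]
gripper_width: 0.402
t 4.72 tcp [ 0.5063 -0.1548  0.0131] toolx [ 0.003 -0.003 -1.   ] jaw yaw -0.201 F [-0.8 -5.5  3.7] w 0.40 q [-0.12  0.6   0.44  2.05 -0.44  0.58  0.43]
[[ 0.52676341 -0.06308724  0.047     ]]
[[0.4064, -0.0037, 0.047], [0.5696, -0.0364, 0.047], [0.5546, -0.1102, 0.047], [0.3917, -0.0769, 0.047]]
```

```bash
python3 -m pendant '[[[0,0,0.16,0.045,0.32,0,0.4],[0,0,0.16,0.045,0.32,0,0.4],[0,0,0.16,0.045,0.32,0,0.4],[0,0,0.16,0.045,0.32,0,0.4],[0,0,0.16,0.045,0.32,0,0.4]]]' && python3 -m pendant '[[[0,0,0.16,0.045,0.32,0,0.4],[0,0,0.16,0.045,0.32,0,0.4],[0,0,0.16,0.045,0.3,0,0.4],[0,0,0.16,0.045,0.2,0,0.4],[0,0,0.16,0.045,0.1,0,0.4]]]' ; python3 st.py; python3 -m pendant '[[[0,0,0,0,0,0,0.4],[0,0,0,0,-0.3,0,0.4],[0,0,0,0,-0.5,0,0.4],[0,0,0,0,-0.5,0.5,0.4],[0,0,0,0,-0.5,1,0.4]]]'; python3 -c "
from h import *
c=cam('top');cv2.imwrite('pics/top2.png',cv2.resize(c['frame'][110:260,200:400,::-1],None,fx=4,fy=4))"
```

```text
clock: 5.4
eef_pos: [0.5173, -0.0744, 0.0128]
orientation: [1.305, 1.141, -1.305]
wrist_force: [-0.7, -6.4, 3.8]
gripper_width: 0.4
clock: 6.02
eef_pos: [0.528, -0.0115, 0.0125]
orientation: [1.252, 1.179, -1.253]
wrist_force: [-0.1, -5.5, 4.5]
gripper_width: 0.404
t 6.03 tcp [ 0.528  -0.0115  0.0125] toolx [ 0.    -0.001 -1.   ] jaw yaw -0.060 F [-0.1 -5.5  4.5] w 0.40 q [-0.37  0.6   0.41  2.05 -0.42  0.58  0.27]
clock: 6.65
eef_pos: [0.5256, -0.1014, 0.0861]
orientation: [1.251, 1.185, -1.257]
wrist_force: [1.2, 0.3, 0.0]
gripper_width: 0.399
```

View pics/top2.png

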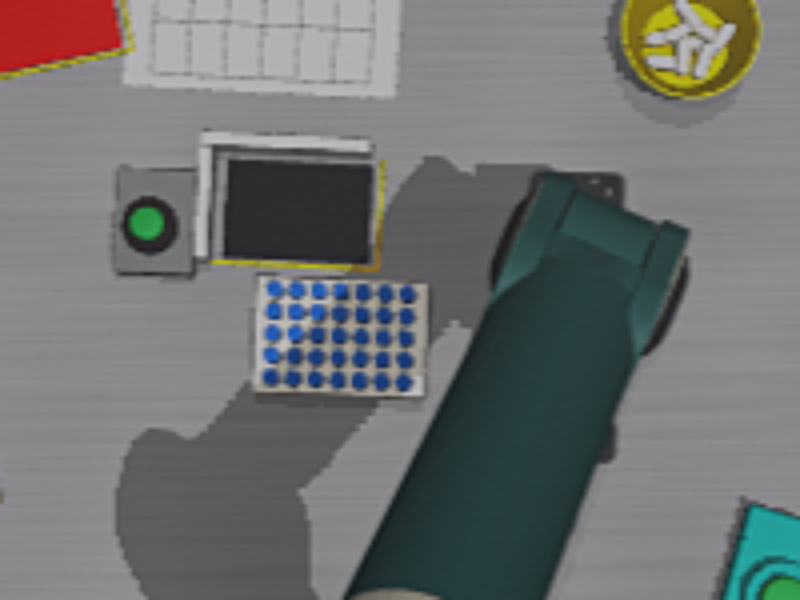

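The rack is square to the reader, just outside its near side and about 40 mm right of the target. I'll measure it exactly.

```bash
cat > rk.py <<'E'
from h import *
import sys
# fit rack pose from 35 cap centroids (top camera): match projected grid to blobs
G=None
def fit(p0,n="top"):
    c=cam(n); uv=proj(c,pose(p0,[[0,0,.047]]))[0].astype(int)
    m=blobs(c,"blue",(max(uv[0]-40,0),max(uv[1]-40,0),uv[0]+40,uv[1]+40))
    ys,xs=np.nonzero(m); P=np.c_[xs,ys]
    w=unproj(c,P,.047)[:,:2]; r=cv2.minAreaRect((w*1000).astype(np.float32)); a=cv2.boxPoints(r)/1000
    e=a[1]-a[0]; f=a[2]-a[1]; L=e if np.linalg.norm(e)>np.linalg.norm(f) else f
    L=L*np.sign(L[1]); yaw=np.arctan2(-L[0],L[1])
    print(n,"npix",len(P),"centroid",w.mean(0).round(4),"boxcentre",a.mean(0).round(4),"size",np.round(sorted([np.linalg.norm(e),np.linalg.norm(f)]),4),"yaw %.3f"%yaw)
    rd=np.array((0.634,0.096,-0.064)); d=w.mean(0)-rd[:2]; ca,sa=np.cos(rd[2]),np.sin(rd[2])
    print("   in reader frame x %.4f y %.4f yaw %.3f"%(ca*d[0]+sa*d[1],-sa*d[0]+ca*d[1],yaw-rd[2]))
fit((float(sys.argv[1]),float(sys.argv[2]),-.064),"top"); fit((float(sys.argv[1]),float(sys.argv[2]),-.064),"side")
E
python3 rk.py .533 .062
```

```text
top npix 413 centroid [0.5336 0.0642] boxcentre [0.5334 0.064 ] size [0.0763 0.1078] yaw -0.057
   in reader frame x -0.0982 y -0.0381 yaw 0.007
side npix 103 centroid [0.5078 0.0702] boxcentre [0.5317 0.0633] size [0.0741 0.1121] yaw -0.066
   in reader frame x -0.1243 y -0.0338 yaw -0.002
```

```bash
python3 -m pendant '[[[0,0,1,-0.065,0.172,0.1,0.5],[0,0,1,-0.065,0.172,0,0.5],[0,0,1,-0.065,0.172,0,0.5],[0,0,1,-0.065,0.172,0,0.5],[0,0,1,-0.065,0.172,0,0.5]]]' && python3 -m pendant '[[[0,0,1,-0.065,0.172,0,0.5],[0,0,1,-0.065,0.172,0,0.5],[0,0,1,-0.065,0.172,0,0.5],[0,0,1,-0.065,0.172,0,0.5],[0,0,1,-0.065,0.172,0,0.5]]]' && python3 -m pendant '[[[0,0,1,-0.065,0.172,0,0.5],[0,0,1,-0.065,0.172,0,0.5],[0,0,1,-0.065,0.172,0,0.5],[0,0,1,-0.065,0.172,0,0.5],[0,0,1,-0.065,0.172,0,0.5]]]' && python3 -m pendant '[[[0,0,1,-0.065,0.172,0,0.5],[0,0,1,-0.065,0.172,0,0.5],[0,0,0.96,-0.065,0.172,0,0.5],[0,0,0,-0.065,0.172,0,0.5],[0,0,0,-0.065,0.172,0,0.5]]]' ; python3 st.py
```

```text
clock: 7.42
eef_pos: [0.5102, -0.0562, 0.0906]
orientation: [0.924, 1.369, -0.926]
wrist_force: [0.9, -0.8, 0.4]
gripper_width: 0.499
clock: 8.05
eef_pos: [0.4938, -0.0133, 0.0907]
orientation: [0.589, 1.492, -0.59]
wrist_force: [1.1, -0.3, 0.0]
gripper_width: 0.499
clock: 8.68
eef_pos: [0.4775, 0.0295, 0.0908]
orientation: [0.249, 1.56, -0.249]
wrist_force: [-0.3, 0.9, -0.6]
gripper_width: 0.497
clock: 9.3
eef_pos: [0.462, 0.0721, 0.0915]
orientation: [0.051, 1.572, -0.05]
wrist_force: [-0.4, -0.2, 0.4]
gripper_width: 0.502
t 9.30 tcp [0.462  0.0721 0.0915] toolx [-0.001  0.    -1.   ] jaw yaw 1.507 F [-0.4 -0.2  0.4] w 0.50 q [-0.3   0.35  0.08  2.14 -0.05  0.66  1.32]
```

```bash
python3 -m pendant '[[[0,0,0,0,0,-0.5,0.5],[0,0,0,0,0,-0.5,0.5],[0,0,0,0,0,-0.4,0.5],[0,0,0,0,0,-0.18,0.5],[0,0,0,0,0,0,0.5]]]' && python3 -m pendant '[[[0,0,0,0.15,-0.01,0,0.5],[0,0,0,0.1,-0.006,0,0.5],[0,0,0,0.1,-0.006,0,0.5],[0,0,0,0.1,-0.006,0,0.5],[0,0,0,0.1,-0.006,0,0.5]]]' && python3 -m pendant '[[[0,0,0,0.2,-0.013,0,0.5],[0,0,0,0.22,-0.014,0,0.5],[0,0,0,0.22,-0.014,0,0.5],[0,0,0,0.22,-0.014,0,0.5],[0,0,0,0.22,-0.014,0,0.5]]]' && python3 -m pendant '[[[0,0,0,0.2,-0.013,0,0.5],[0,0,0,0.18,-0.012,0,0.5],[0,0,0,0.1,-0.006,0,0.5],[0,0,0,0.08,-0.005,0,0.5],[0,0,0,0.05,-0.003,0,0.5]]]' ; python3 st.py; python3 rk.py .629 .06
```

```text
clock: 9.93
eef_pos: [0.4624, 0.0716, 0.0127]
orientation: [0.049, 1.571, -0.05]
wrist_force: [0.4, -0.5, -0.5]
gripper_width: 0.497
clock: 10.55
eef_pos: [0.488, 0.0698, 0.0129]
orientation: [0.049, 1.575, -0.05]
wrist_force: [-6.5, 0.4, 5.7]
gripper_width: 0.496
clock: 11.18
eef_pos: [0.5451, 0.0662, 0.013]
orientation: [0.05, 1.57, -0.05]
wrist_force: [-1.2, 0.2, -2.2]
gripper_width: 0.5
clock: 11.8
eef_pos: [0.575, 0.0644, 0.0131]
orientation: [0.049, 1.57, -0.049]
wrist_force: [-1.6, 0.2, 0.7]
gripper_width: 0.501
t 11.80 tcp [0.575  0.0644 0.0131] toolx [ 0.  0. -1.] jaw yaw 1.508 F [-1.6  0.2  0.7] w 0.50 q [-0.22  0.62  0.07  1.9  -0.07  0.62  1.4 ]
top npix 86 centroid [0.6344 0.0148] boxcentre [0.6246 0.0163] size [0.0237 0.0747] yaw 1.554
   in reader frame x 0.0056 y -0.0811 yaw 1.618
side npix 164 centroid [0.6329 0.0218] boxcentre [0.6259 0.0563] size [0.0736 0.1084] yaw -0.050
   in reader frame x 0.0036 y -0.0741 yaw 0.014
```

```bash
python3 -m pendant '[[[0,0,0,-0.3,0.02,0,0.5],[0,0,0,-0.3,0.02,0,0.5],[0,0,0,0,0,0.5,0.5],[0,0,0,0,0,0.6,0.5],[0,0,0,0,0,0.5,0.5]]]' && python3 -m pendant '[[[0,0,-1,0.083,-0.12,0,0.4],[0,0,-1,0.083,-0.12,0,0.4],[0,0,-1,0.083,-0.12,0,0.4],[0,0,-1,0.083,-0.12,0,0.4],[0,0,-1,0.083,-0.12,0,0.4]]]' && python3 -m pendant '[[[0,0,-1,0.083,-0.12,0,0.4],[0,0,-1,0.083,-0.12,0,0.4],[0,0,-1,0.083,-0.12,0,0.4],[0,0,-1,0.083,-0.12,0,0.4],[0,0,-1,0.083,-0.12,0,0.4]]]' && python3 -m pendant '[[[0,0,-1,0.083,-0.12,0,0.4],[0,0,-1,0.083,-0.12,0,0.4],[0,0,-1,0.083,-0.12,0,0.4],[0,0,-1,0.083,-0.12,0,0.4],[0,0,-1,0.083,-0.12,0,0.4]]]' && python3 -m pendant '[[[0,0,-1,0.083,-0.12,0,0.4],[0,0,-1,0.083,-0.12,0,0.4],[0,0,-1,0.083,-0.12,0,0.4],[0,0,0,0,-0.05,0,0.4],[0,0,0,0,0,0,0.4]]]' ; python3 st.py; python3 rk.py .629 .06;python3 -c "
from h import *
c=cam('top');a=cv2.resize(c['frame'][120:200,220:360,::-1],None,fx=4,fy=4);c=cam('side');cv2.imwrite('pics/v3.png',np.vstack([a,cv2.resize(c['frame'][115:195,280:420,::-1],None,fx=3.5,fy=3.5)[:270,:560] if 0 else cv2.resize(c['frame'][125:190,280:420,::-1],(560,260))]))"
```

```text
clock: 12.52
eef_pos: [0.5442, 0.0666, 0.0943]
orientation: [0.05, 1.569, -0.049]
wrist_force: [0.4, 0.7, 0.2]
gripper_width: 0.499
clock: 13.15
eef_pos: [0.5649, 0.0364, 0.0932]
orientation: [0.394, 1.534, -0.393]
wrist_force: [-0.2, 0.3, 0.8]
gripper_width: 0.401
clock: 13.78
eef_pos: [0.5857, 0.0065, 0.0932]
orientation: [0.732, 1.444, -0.732]
wrist_force: [-0.7, 0.3, -0.2]
gripper_width: 0.404
clock: 14.4
eef_pos: [0.6064, -0.0234, 0.0932]
orientation: [1.064, 1.295, -1.063]
wrist_force: [0.9, 0.6, -0.2]
gripper_width: 0.403
clock: 15.02
eef_pos: [0.619, -0.044, 0.0931]
orientation: [1.255, 1.18, -1.255]
wrist_force: [-0.1, 0.3, 0.5]
gripper_width: 0.401
t 15.03 tcp [ 0.619  -0.044   0.0931] toolx [-0.  0. -1.] jaw yaw -0.062 F [-0.1  0.3  0.5] w 0.40 q [-0.34  0.59  0.48  1.79 -0.36  0.84  0.25]
top npix 246 centroid [0.632  0.0809] boxcentre [0.6288 0.0752] size [0.0735 0.0779] yaw 1.502
   in reader frame x -0.0010 y -0.0152 yaw 1.566
side npix 290 centroid [0.6135 0.0519] boxcentre [0.6251 0.0568] size [0.0745 0.1099] yaw -0.059
   in reader frame x -0.0176 y -0.0454 yaw 0.005
```

View pics/v3.png

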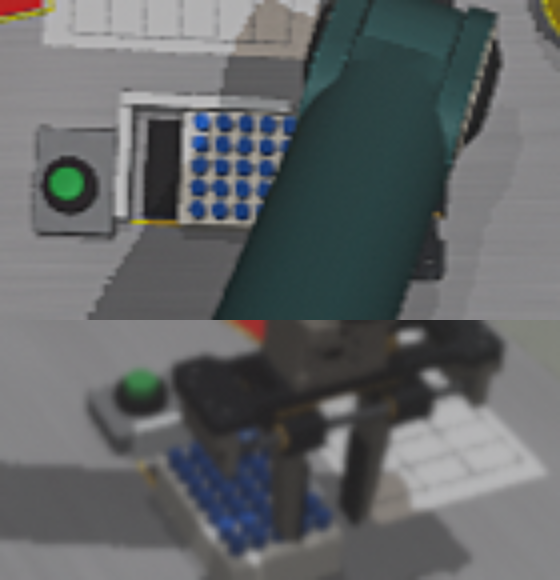

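```bash
python3 -m pendant '[[[0,0,0,0,0,-0.5,0.4],[0,0,0,0,0,-0.5,0.4],[0,0,0,0,0,-0.4,0.4],[0,0,0,0,0,-0.2,0.4],[0,0,0,0,0,0,0.4]]]' && python3 -m pendant '[[[0,0,0,0.01,0.2,0,0.4],[0,0,0,0.01,0.15,0,0.4],[0,0,0,0.005,0.1,0,0.4],[0,0,0,0.005,0.1,0,0.4],[0,0,0,0.01,0.15,0,0.4]]]' && python3 -m pendant '[[[0,0,0,0.01,0.15,0,0.4],[0,0,0,0.01,0.15,0,0.4],[0,0,0,0.01,0.1,0,0.4],[0,0,0,0.005,0.08,0,0.4],[0,0,0,0.004,0.06,0,0.4]]]' && python3 -m pendant '[[[0,0,0,0.003,0.04,0,0.4],[0,0,0,0.001,0.02,0,0.4],[0,0,0,0.001,0.02,0,0.4],[0,0,0,0,0,0,0.4],[0,0,0,0,0,0,0.4]]]'; python3 st.py
```

```text
clock: 15.85
eef_pos: [0.6192, -0.0442, 0.0125]
orientation: [1.255, 1.179, -1.256]
wrist_force: [0.4, 1.5, 0.6]
gripper_width: 0.401
clock: 16.48
eef_pos: [0.6217, -0.0106, 0.0134]
orientation: [1.255, 1.176, -1.257]
wrist_force: [-0.3, -4.2, 2.2]
gripper_width: 0.397
clock: 17.1
eef_pos: [0.6238, 0.0175, 0.0134]
orientation: [1.256, 1.177, -1.256]
wrist_force: [-1.0, -5.9, 3.1]
gripper_width: 0.399
clock: 17.73
eef_pos: [0.6241, 0.0215, 0.0134]
orientation: [1.256, 1.178, -1.256]
wrist_force: [0.3, -5.0, 4.0]
gripper_width: 0.399
t 17.73 tcp [0.6241 0.0215 0.0134] toolx [ 0.001 -0.001 -1.   ] jaw yaw -0.063 F [ 0.3 -5.   4. ] w 0.40 q [-0.4   0.71  0.43  1.81 -0.43  0.71  0.2 ]
```

```bash
python3 -m pendant '[[[0,0,0,0.001,0.015,0,0.4],[0,0,0,0.001,0.015,0,0.4],[0,0,0,0.001,0.015,0,0.4],[0,0,0,0,0,0,0.4],[0,0,0,0,0,0,0.4]]]' && python3 -m pendant '[[[0,0,0,0.001,0.015,0,0.4],[0,0,0,0.001,0.015,0,0.4],[0,0,0,0.001,0.015,0,0.4],[0,0,0,0,0,0,0.4],[0,0,0,0,0,0,0.4]]]'
```

```text
clock: 18.35
eef_pos: [0.6241, 0.0226, 0.0134]
orientation: [1.255, 1.177, -1.257]
wrist_force: [-1.2, -7.0, 4.6]
gripper_width: 0.401
clock: 18.98
eef_pos: [0.6241, 0.0226, 0.0134]
orientation: [1.254, 1.174, -1.259]
wrist_force: [-0.1, -10.5, 5.3]
gripper_width: 0.399
```

```bash
python3 rk.py .63 .093
```

```text
top npix 105 centroid [0.6387 0.1381] boxcentre [0.633  0.1321] size [0.0384 0.0763] yaw 1.504
   in reader frame x 0.0019 y 0.0423 yaw 1.568
side npix 45 centroid [0.6241 0.0626] boxcentre [0.6266 0.067 ] size [0.0496 0.0694] yaw 1.488
   in reader frame x -0.0077 y -0.0339 yaw 1.552
```

```bash
python3 -m pendant '[[[0,0,0,0,-0.3,0,0.4],[0,0,0,0,-0.3,0,0.4],[0,0,0,0,0,0.5,0.4],[0,0,0,0,0,0.6,0.4],[0,0,0,0,0,0.5,0.4]]]' && python3 -m pendant '[[[0,0,1,-0.081,0.1155,0,0.5],[0,0,1,-0.081,0.1155,0,0.5],[0,0,1,-0.081,0.1155,0,0.5],[0,0,1,-0.081,0.1155,0,0.5],[0,0,1,-0.081,0.1155,0,0.5]]]' && python3 -m pendant '[[[0,0,1,-0.081,0.1155,0,0.5],[0,0,1,-0.081,0.1155,0,0.5],[0,0,1,-0.081,0.1155,0,0.5],[0,0,1,-0.081,0.1155,0,0.5],[0,0,1,-0.081,0.1155,0,0.5]]]' && python3 -m pendant '[[[0,0,1,-0.081,0.1155,0,0.5],[0,0,1,-0.081,0.1155,0,0.5],[0,0,1,-0.081,0.1155,0,0.5],[0,0,1,-0.081,0.1155,0,0.5],[0,0,1,-0.081,0.1155,0,0.5]]]' && python3 -m pendant '[[[0,0,1,-0.081,0.1155,0,0.5],[0,0,1,-0.081,0.1155,0,0.5],[0,0,1,-0.081,0.1155,0,0.5],[0,0,0,0,0,0,0.5],[0,0,0,0,0,0,0.5]]]' ; python3 st.py; python3 rk.py .629 .094
```

```text
clock: 19.7
eef_pos: [0.624, -0.0032, 0.0938]
orientation: [1.256, 1.18, -1.255]
wrist_force: [0.4, -0.1, 0.4]
gripper_width: 0.4
clock: 20.32
eef_pos: [0.6034, 0.0259, 0.0928]
orientation: [0.928, 1.365, -0.927]
wrist_force: [0.3, 0.0, -0.2]
gripper_width: 0.502
clock: 20.95
eef_pos: [0.5831, 0.0547, 0.0929]
orientation: [0.593, 1.489, -0.592]
wrist_force: [-0.3, 0.0, -0.1]
gripper_width: 0.503
clock: 21.58
eef_pos: [0.5628, 0.0836, 0.0929]
orientation: [0.253, 1.557, -0.252]
wrist_force: [0.6, -1.0, 0.0]
gripper_width: 0.502
clock: 22.2
eef_pos: [0.5512, 0.1001, 0.093]
orientation: [0.051, 1.57, -0.051]
wrist_force: [-0.1, -0.2, 0.2]
gripper_width: 0.499
t 22.20 tcp [0.5512 0.1001 0.093 ] toolx [-0.  0. -1.] jaw yaw 1.506 F [-0.1 -0.2  0.2] w 0.50 q [-0.31  0.47  0.09  1.92 -0.06  0.75  1.32]
top npix 160 centroid [0.6421 0.0691] boxcentre [0.6546 0.081 ] size [0.0601 0.1248] yaw -0.638
   in reader frame x 0.0098 y -0.0263 yaw -0.574
side npix 443 centroid [0.6302 0.0929] boxcentre [0.6289 0.0964] size [0.0747 0.1112] yaw -0.067
   in reader frame x -0.0036 y -0.0033 yaw -0.003
```

```bash
python3 -m pendant '[[[0,0,0,0,0,-0.5,0.5],[0,0,0,0,0,-0.5,0.5],[0,0,0,0,0,-0.4,0.5],[0,0,0,0,0,-0.2,0.5],[0,0,0,0,0,0,0.5]]]' && python3 -m pendant '[[[0,0,0,0.13,-0.008,0,0.5],[0,0,0,0.13,-0.008,0,0.5],[0,0,0,0.1,-0.006,0,0.5],[0,0,0,0.06,-0.004,0,0.5],[0,0,0,0.04,-0.003,0,0.5]]]' && python3 -m pendant '[[[0,0,0,0.03,-0.002,0,0.5],[0,0,0,0.03,-0.002,0,0.5],[0,0,0,0.03,-0.002,0,0.5],[0,0,0,0.02,-0.001,0,0.5],[0,0,0,0.015,-0.001,0,0.5]]]' && python3 -m pendant '[[[0,0,0,0.015,-0.001,0,0.5],[0,0,0,0.015,-0.001,0,0.5],[0,0,0,0.01,-0.001,0,0.5],[0,0,0,0,0,0,0.5],[0,0,0,0,0,0,0.5]]]'; python3 st.py
```

```text
clock: 22.92
eef_pos: [0.5509, 0.1001, 0.0126]
orientation: [0.05, 1.571, -0.05]
wrist_force: [-0.3, -0.2, 0.7]
gripper_width: 0.502
clock: 23.55
eef_pos: [0.5743, 0.0989, 0.0131]
orientation: [0.05, 1.57, -0.05]
wrist_force: [-0.7, -0.5, -0.0]
gripper_width: 0.501
clock: 24.18
eef_pos: [0.5781, 0.0986, 0.0128]
orientation: [0.049, 1.575, -0.05]
wrist_force: [-7.0, 0.1, 6.1]
gripper_width: 0.5
clock: 24.8
eef_pos: [0.5804, 0.0984, 0.0128]
orientation: [0.049, 1.574, -0.05]
wrist_force: [-6.8, 0.5, 3.8]
gripper_width: 0.5
t 24.80 tcp [0.5804 0.0984 0.0128] toolx [-0.004 -0.    -1.   ] jaw yaw 1.508 F [-6.8  0.5  3.8] w 0.50 q [-0.28  0.64  0.07  1.88 -0.08  0.63  1.35]
```

```bash
python3 -m pendant '[[[0,0,0,0.015,-0.001,0,0.5],[0,0,0,0.015,-0.001,0,0.5],[0,0,0,0.015,-0.001,0,0.5],[0,0,0,0,0,0,0.5],[0,0,0,0,0,0,0.5]]]' && python3 -m pendant '[[[0,0,0,0.015,-0.001,0,0.5],[0,0,0,0.015,-0.001,0,0.5],[0,0,0,0.015,-0.001,0,0.5],[0,0,0,0,0,0,0.5],[0,0,0,0,0,0,0.5]]]' && python3 -m pendant '[[[0,0,0,0.015,-0.001,0,0.5],[0,0,0,0.015,-0.001,0,0.5],[0,0,0,0,0,0,0.5],[0,0,0,0,0,0,0.5],[0,0,0,0,0,0,0.5]]]'
```

```text
clock: 25.42
eef_pos: [0.5804, 0.0984, 0.0127]
orientation: [0.049, 1.579, -0.05]
wrist_force: [-11.8, 0.6, 9.6]
gripper_width: 0.504
clock: 26.05
eef_pos: [0.5804, 0.0984, 0.0127]
orientation: [0.048, 1.583, -0.05]
wrist_force: [-16.9, 0.2, 15.9]
gripper_width: 0.503
clock: 26.68
eef_pos: [0.5804, 0.0984, 0.0125]
orientation: [0.048, 1.586, -0.05]
wrist_force: [-20.2, 0.2, 18.3]
gripper_width: 0.498
```

```bash
python3 -m pendant '[[[0,0,0,-0.1,0,0,0.5],[0,0,0,-0.2,0,0,0.5],[0,0,0,-0.3,0,0,0.5],[0,0,0,0,0,0.8,0.5],[0,0,0,0,0,1,0.5]]]' && python3 -m pendant '[[[0,0,0,-0.2,0.6,0.1,0],[0,0,0,-0.2,0.6,0.1,0],[0,0,0,-0.2,0.6,0,0],[0,0,0,-0.2,0.6,0,0],[0,0,0,-0.2,0.6,0,0]]]'; python3 st.py; python3 rk.py .634 .096
python3 - <<'E'
from h import *
rd=(0.634,0.096,-0.064); ims=[]
for n,roi,k in(("top",(225,135,310,190),7),("side",(295,120,385,195),6)):
    c=cam(n); P=[(pose(rd,rect(-.043,.043,-.064,.064,.036)),(0,255,255)),(pose(rd,rect(.043,.053,-.054,.074,.03)),(0,255,0)),(pose(rd,rect(-.043,.043,.064,.074,.03)),(0,255,0))]
    overlay(c,P if n=="side" else [],roi,k,"pics/_t.png"); ims.append(cv2.resize(cv2.imread("pics/_t.png"),(500,300)))
    m=blobs(c,"green",(225,150,252,182) if n=="top" else (300,125,332,155)); ys,xs=np.nonzero(m)
    for z in(.03,.035,.04,.045): print(n,len(xs),z,unproj(c,[xs.mean(),ys.mean()],z)[0].round(4))
cv2.imwrite("pics/v4.png",np.vstack(ims))
E
```

```text
clock: 27.3
eef_pos: [0.5571, 0.0977, 0.1031]
orientation: [0.049, 1.572, -0.05]
wrist_force: [1.2, 1.2, 0.7]
gripper_width: 0.502
clock: 27.92
eef_pos: [0.5079, 0.2487, 0.1132]
orientation: [0.05, 1.569, -0.049]
wrist_force: [-0.3, 0.1, 0.2]
gripper_width: 0.003
t 27.93 tcp [0.5079 0.2487 0.1132] toolx [ 0.001  0.    -1.   ] jaw yaw 1.508 F [-0.3  0.1  0.2] w 0.00 q [-0.56  0.45  0.06  1.9  -0.04  0.79  1.03]
top npix 438 centroid [0.6336 0.0973] boxcentre [0.6333 0.097 ] size [0.0771 0.1087] yaw -0.066
   in reader frame x -0.0005 y 0.0013 yaw -0.002
side npix 498 centroid [0.631  0.0954] boxcentre [0.6314 0.0972] size [0.075 0.112] yaw -0.069
   in reader frame x -0.0029 y -0.0008 yaw -0.005
top 59 0.03 [0.6222 0.2084 0.03  ]
top 59 0.035 [0.6214 0.2076 0.035 ]
top 59 0.04 [0.6206 0.2068 0.04  ]
top 59 0.045 [0.6198 0.206  0.045 ]
side 15 0.03 [0.625  0.2185 0.03  ]
side 15 0.035 [0.6219 0.2125 0.035 ]
side 15 0.04 [0.6188 0.2065 0.04  ]
side 15 0.045 [0.6157 0.2006 0.045 ]
```

View pics/v4.png

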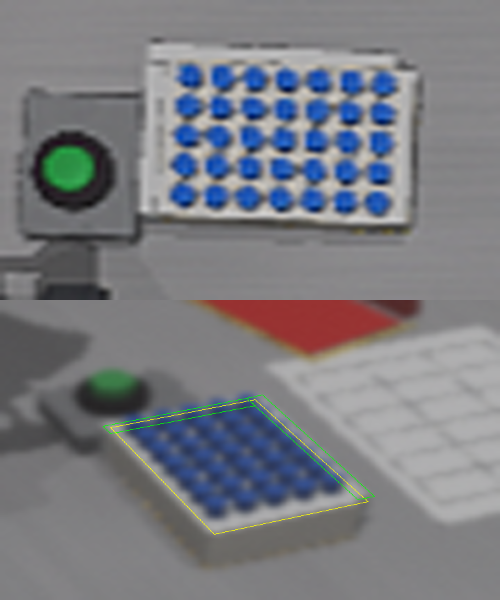

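Both views show the rack seated flush against both fences, to within about 1 mm, and both stops were felt as rising force. The button top triangulates to (0.6205, 0.207, 0.040). Next I'll hover over it.

```bash
python3 -m pendant '[[[0,0,0,0.5,-0.2,0,0],[0,0,0,0.5,-0.2,0,0],[0,0,0,0.5,-0.2,0,0],[0,0,0,0.5,-0.14,0,0],[0,0,0,0.25,-0.1,0,0]]]' && python3 -m pendant '[[[0,0,0,0,0,-0.5,0],[0,0,0,0,0,-0.4,0],[0,0,0,0,0,-0.2,0],[0,0,0,0,0,-0.1,0],[0,0,0,0,0,0,0]]]' && python3 -m pendant '[[[0,0,0,0,0,-0.05,0],[0,0,0,0,0,-0.05,0],[0,0,0,0,0,-0.05,0],[0,0,0,0,0,-0.04,0],[0,0,0,0,0,0,0]]]'; python3 st.py
```

```text
clock: 28.75
eef_pos: [0.6224, 0.203, 0.1129]
orientation: [0.051, 1.57, -0.053]
wrist_force: [0.1, 0.3, -0.3]
gripper_width: 0.002
clock: 29.38
eef_pos: [0.6209, 0.2062, 0.0532]
orientation: [0.049, 1.57, -0.049]
wrist_force: [0.5, -0.2, 0.5]
gripper_width: 0.005
clock: 30.0
eef_pos: [0.6208, 0.2059, 0.0434]
orientation: [0.049, 1.571, -0.05]
wrist_force: [0.3, 0.9, 0.1]
gripper_width: 0.006
t 30.00 tcp [0.6208 0.2059 0.0434] toolx [-0. -0. -1.] jaw yaw 1.508 F [0.3 0.9 0.1] w 0.01 q [-0.42  0.67  0.07  1.7  -0.07  0.77  1.19]
```

```bash
python3 -m pendant '[[[0,0,0,0,0,-0.02,0],[0,0,0,0,0,-0.02,0],[0,0,0,0,0,-0.02,0],[0,0,0,0,0,-0.02,0],[0,0,0,0,0,0,0]]]' && python3 -m pendant '[[[0,0,0,0,0,-0.02,0],[0,0,0,0,0,-0.02,0],[0,0,0,0,0,-0.02,0],[0,0,0,0,0,0,0],[0,0,0,0,0,0,0]]]' && python3 -m pendant '[[[0,0,0,0,0,-0.02,0],[0,0,0,0,0,-0.02,0],[0,0,0,0,0,0,0],[0,0,0,0,0,0,0],[0,0,0,0,0,0,0]]]'
```

```text
clock: 30.62
eef_pos: [0.621, 0.206, 0.0397]
orientation: [0.05, 1.57, -0.049]
wrist_force: [1.1, -0.3, 2.5]
gripper_width: 0.003
clock: 31.25
eef_pos: [0.621, 0.206, 0.0367]
orientation: [0.05, 1.57, -0.049]
wrist_force: [-0.3, -0.4, 3.4]
gripper_width: 0.003
clock: 31.88
eef_pos: [0.6211, 0.206, 0.0363]
orientation: [0.05, 1.57, -0.049]
wrist_force: [-3.1, -1.6, 14.1]
gripper_width: 0.008
```

Hard stop at z=0.0363 with 14 N. I'll release slowly to find where contact ends, which checks the 6 mm travel.

```bash
python3 -m pendant '[[[0,0,0,0,0,0.03,0],[0,0,0,0,0,0.03,0],[0,0,0,0,0,0,0],[0,0,0,0,0,0,0],[0,0,0,0,0,0,0]]]' && python3 -m pendant '[[[0,0,0,0,0,0.02,0],[0,0,0,0,0,0.02,0],[0,0,0,0,0,0,0],[0,0,0,0,0,0,0],[0,0,0,0,0,0,0]]]' && python3 -m pendant '[[[0,0,0,0,0,0.01,0],[0,0,0,0,0,0.01,0],[0,0,0,0,0,0,0],[0,0,0,0,0,0,0],[0,0,0,0,0,0,0]]]' && python3 -m pendant '[[[0,0,0,0,0,0.01,0],[0,0,0,0,0,0.01,0],[0,0,0,0,0,0,0],[0,0,0,0,0,0,0],[0,0,0,0,0,0,0]]]' && python3 -m pendant '[[[0,0,0,0,0,0.01,0],[0,0,0,0,0,0.01,0],[0,0,0,0,0,0,0],[0,0,0,0,0,0,0],[0,0,0,0,0,0,0]]]'
```

```text
clock: 32.5
eef_pos: [0.621, 0.206, 0.0375]
orientation: [0.05, 1.57, -0.05]
wrist_force: [0.2, -0.6, 3.0]
gripper_width: 0.003
clock: 33.12
eef_pos: [0.621, 0.206, 0.0396]
orientation: [0.05, 1.57, -0.049]
wrist_force: [1.0, -0.4, 2.0]
gripper_width: 0.003
clock: 33.75
eef_pos: [0.621, 0.206, 0.0406]
orientation: [0.05, 1.57, -0.05]
wrist_force: [0.9, 0.4, 1.5]
gripper_width: 0.008
clock: 34.38
eef_pos: [0.6208, 0.206, 0.0415]
orientation: [0.05, 1.57, -0.05]
wrist_force: [1.0, -0.1, 1.7]
gripper_width: 0.007
clock: 35.0
eef_pos: [0.6206, 0.2059, 0.0424]
orientation: [0.049, 1.571, -0.05]
wrist_force: [-0.7, -1.3, 1.9]
gripper_width: -0.0
```

Contact ends at z≈0.0425–0.043 and the stop was at 0.0363, so the full ~6 mm of travel was made. I'll retreat and check.

```bash
python3 -m pendant '[[[0,0,0,0,0,0.2,0],[0,0,0,0,0,0.6,0],[0,0,0,0,0,1,0],[0,0,0,-0.5,0.3,0,0],[0,0,0,-1,0.6,0,0]]]' && python3 -m pendant '[[[0,0,0,-0.5,0.4,0,0],[0,0,0,-0.5,0.4,0,0],[0,0,0,0,0,0,0],[0,0,0,0,0,0,0],[0,0,0,0,0,0,0]]]'; python3 rk.py .634 .096
python3 - <<'E'
from h import *
ims=[]
for n,roi in(("top",(170,95,450,245)),("side",(220,110,500,260))):
    c=cam(n); x0,y0,x1,y1=roi; ims.append(cv2.resize(c["frame"][y0:y1,x0:x1,::-1],(560,300)))
cv2.imwrite("pics/v5.png",np.vstack(ims))
E
```

```text
clock: 35.62
eef_pos: [0.5472, 0.2498, 0.134]
orientation: [0.053, 1.567, -0.053]
wrist_force: [-0.1, 1.6, 0.2]
gripper_width: 0.004
clock: 36.25
eef_pos: [0.497, 0.2898, 0.1327]
orientation: [0.051, 1.57, -0.052]
wrist_force: [-0.8, 0.8, 0.2]
gripper_width: 0.005
top npix 439 centroid [0.6335 0.0973] boxcentre [0.6333 0.097 ] size [0.0771 0.1087] yaw -0.066
   in reader frame x -0.0005 y 0.0012 yaw -0.002
side npix 499 centroid [0.631  0.0954] boxcentre [0.6314 0.0972] size [0.075 0.112] yaw -0.069
   in reader frame x -0.0029 y -0.0008 yaw -0.005
```

View pics/v5.png

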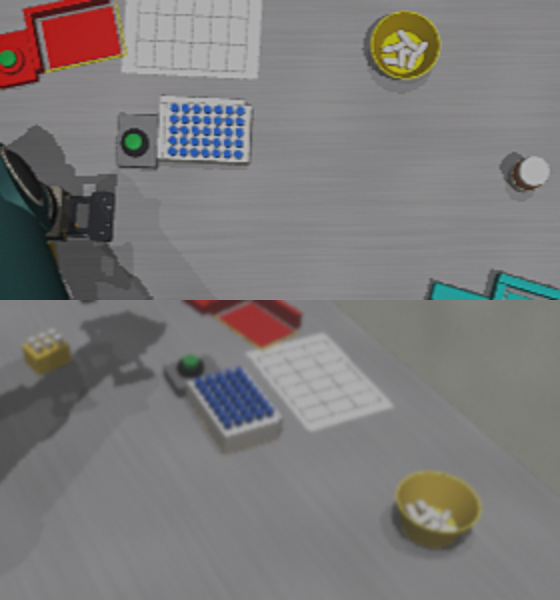

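The rack is seated at top-view crop (205,130), the button is up, and the bowl, jar and yellow rack haven't moved. Handing in.

```bash
python3 -c "
from cell import job
print(job.finish_job())"
```

```text
the job is handed in; nothing more can be done
None
```

I pushed the white rack with the fingers only (left, then away from the robot, left onto the left fence, away onto the far fence). After that I pressed the green button and let go. I handed the job in at about 36 s, with the arm clear of everything.

**Rack:**
- **Left fence:** the finger stopped at 10.5 N. I did not repeat this push after the last push onto the far fence, so a sub-millimetre gap there can't be ruled out.
- **Far fence:** the finger stopped at 20 N.
- **Final top view:** within about 1.3 mm and 0.002 rad of the seated pose.
- **Final side view:** 2.9 mm short in x, which disagrees slightly with the top view. I put that down to camera calibration (good to about 2 mm), because the finger had stopped at the far fence.

**Button:** it hit a hard stop at z = 0.0363 m with 14 N. On release, contact ended near 0.0425–0.043 m, which matches the full 6 mm of travel within force noise. I inferred this from force and height, because there is no direct reading of the button.

**Other objects:** in the last pictures, the yellow rack, the bowl and the jar look undisturbed; I judged this by eye.

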